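# Close up the slide-drying cabinet

### The arm

A 6-joint arm with a two-finger parallel gripper is mounted at the origin on the work surface. World frame = base frame: x ahead of the robot, y to its left, z up, the work surface at z = 0. Lengths are in m, angles in degrees, forces in N, time in s.
With the tool pointing down it reaches from about 0.35 to 0.875 m from the base axis. Payload 4.2 kg.
Tool frame: the origin (TCP) lies on the centre line of the jaws, within the pads' length; the fingertips stand 25 mm ahead of it and the grasp point (between the pads) lies 6 mm ahead of it; z points along the fingers, y is the line along which they close (so a half turn about z gives the same grasp; the last joint's range is limited). The gripper opens to 87 mm and grips with 3 to 60 N. Pads are 19 mm wide; open, the fingers measure 117 mm over their backs; the gripper's body (75 mm by 190 mm) begins 51 mm behind the grasp point.
Start: joints at [14.817, 22.042, 0.453, 0, -68.411, -14.817], TCP at [0.625, 0, 0.248] pointing down, gripper open.
Joint ranges: [-179.83, 179.83], [-69.29, 118.12], [-61.27, 80.66], [-181.25, 117.63], [-171.15, -9.14], [-177.46, 177.46]. Speed limits (degrees/s): [159.86, 159.86, 180, 180, 180, 180].

### API

Orientations are given as a 3x3 rotation matrix whose columns are the frame's x, y, z axes.
In Python, from station import r gives the robot as it stands.
- The arm moves only by the tool move_arm, never from a script. Its argument "series" is a list of rows, each an object with "grip": the opening, from 0 (shut) to 1 (fully open); "xyz": the shift along the tool's x, y, z in mm, a list of three; "angular": the turn, a rotation vector about the tool's x, y, z in rad, a list of three. A call has 1 to 10 rows; each row is the pose to reach, as a shift and turn from the pose commanded when the call began, along the tool's axes at that moment; what a row does not reach only later rows make up. A row lasts 1/10 s, in which the tool goes at most 50 mm and 8.59 degrees, less where a joint would pass 70% of its speed; a pose out of reach is approached as far as the arm can. A call with a gripper value outside its range is refused whole. The fingers move at their own pace and stop on an object; the grip force is fixed at half the most. Time passes only in rows, so rows that repeat a pose let the fingers close. It gives the time, the measured TCP pose, the force, the opening and the grip force at its end, in the units of the state.
- r.sense(): the state, without advancing time (a new reading comes with each control period).
- r.capture(name): name is "scene" or "side" or "wrist"; returns a dict with "img" (420x560x3 uint8, red, green, blue), "camera_matrix" (3x3 intrinsics, pixels), "rvec" (rotation vector, rad) and "tvec" (3), from world to camera coordinates, as OpenCV has them; the wrist camera has in their place "hand_eye" (4x4, takes a point from camera to tool coordinates, whose origin is the TCP and whose axes are the flange's). Camera axes: x right, y down, z forward; pixel columns grow to the right and rows downward; lengths in m; the calibration is good to about 2 mm. A picture is of the moment at which its call begins: read the wrist's pose just before it. There is no depth.
- r.finish_job(): hands the job in; it is judged then, once.
The state is a dict: "time_s": time; "joints": joint angles; "joint_velocities": joint speeds; "effort": joint torques, N m; "tcp_pos": TCP position; "ee_rot": TCP orientation; "wrist_force": force on the tool from outside, world axes, zero at the start; "moment": the same for the moment, N m; "gripper_width": opening from 0.0 (shut) to 1.0 (fully open); "gripper_force": force on a finger pad.
Only numpy, scipy, OpenCV 4.12 (cv2) and the standard library are available. Lean on these libraries where they do the work, as an engineer would, in place of code of your own. Each camera call takes 0.05 s, during which the arm holds its last target. There are 200 camera calls.

### The job

With the fingertips, gently push the orange-fronted slide tray fully home into the small white cabinet while its blue door with the yellow push bar stands wide open, then push the door fully shut, without slamming either one. Only push: pinch or pick up nothing, and leave the glassware, petri dish, tube rack and pen where they are.

Things in the scene. Friction and masses are not known exactly. Their poses are not given: they have to be found in the camera images.
- cabinet: White open-fronted slide-drying cabinet, fixed to the bench, 220 (x) x 200 (y) x 130 mm (z), walls 8 mm. Origin: centre of its underside; its x points from front to back, the front edges of the walls lie at own x = -110 mm. The tray slides in it; the blue door is hinged at its left front edge as seen from the robot (+y).
- tray (a joint): How far the tray is drawn out, m, along the cabinet's own -x: 0 = fully home against its stop, up to 0.13. About 1.5 N of friction; stays where left. Orange front plate 5 mm thick, 172 mm wide, 15 to 95 mm above the bench; behind it a 5 mm grey inner skin and a bed with two rows of upright glass slides (to 50 mm above the bench).
- tray_push (a point): Centre-line point on the outer (robot-side) face of the tray's orange front plate, moving with the tray; 85 mm above the bench, 10 mm below the plate's top edge; axes as the cabinet's. With the tray home it lies at cabinet x = -114 mm, y = 0, i.e. 4 mm in front of the walls.
- door (a joint): Opening angle of the blue door, rad: 0 = shut, 1.57 = straight out from the cabinet's front towards the robot, limit 2.1. Seen from above it opens clockwise and closes anticlockwise about the vertical hinge. About 0.15 N m of friction: it stays where it is left.
- hinge (a point): Point on the door's vertical hinge axis, 64 mm above the bench, fixed to the cabinet at its x = -116 mm, y = +100 mm. The door spans 2 to 200 mm from this axis, 3 to 125 mm above the bench, and is 10 mm thick: white inner skin 0 to 4 mm, blue outer skin 4 to 10 mm out from the axis.
- door_push (a point): Point on the outer face of the door's yellow push bar, moving with it: 145 mm from the hinge axis along the door, 20 mm out from it across, 85 mm above the bench. The bar is 10 mm proud of the blue skin, 60 to 195 mm from the axis, 70 to 100 mm above the bench. Own -y: along the door to its free edge, -x: outward normal.
- beaker: Glass beaker, 68 mm across, 90 mm high, loose, beside or before the cabinet. Origin: centre of its underside.
- bottle: Amber glass bottle with white cap, 60 mm across, 125 mm high, loose, beside or before the cabinet. Origin: centre of its underside.
- jar: Green glass jar with blue lid, 48 mm across, 85 mm high, loose, beside or before the cabinet. Origin: centre of its underside.
- petri: Clear petri dish, 84 mm across, 16 mm high, lying loose on the cabinet's top. Origin: centre of its underside.
- rack: Blue test-tube rack with capped tubes, 110 x 200 mm, 110 mm high, loose, at the left of the bench. Origin: centre of its underside.
- pen: Black pen, 130 mm long, 9 mm thick, loose on the notepad at the right of the bench. Origin: middle of its underside.
Mind the look-alikes: they are no part of the job. Of the things that look like the petri, the middle-sized one is meant.

How it is judged:
By the outcome, as a careful person would: the job done as asked, in the order asked, and still so for the second after the job is handed in, with the robot touching nothing.
It also fails if it takes over 51 s, if anything falls off the work surface, if the arm or the gripper's body presses on something with over 40 N, if the wrist force passes 120 N, or if a joint passes its speed limit or range.

## Working session

There is one attempt and no reset: what is moved stays moved. The work goes in short steps, Python scripts to look and compute and a tool call to move; the robot and the scene stay as the last step left them, time stands still between calls to the robot, and variables do not carry over. Pictures are saved under pics/ and viewed, at most 10 in all, crops included, and the job is handed in when it is done.

Besides the shell and the picture viewer there is one more tool, called as a command line: name --argument value ..., lists and objects as JSON in quotes. move_arm: Moves the arm, as the interface text tells. Its arguments: {"type":"object","properties":{"series":{"type":"array"}},"required":["series"]}

```bash
mkdir -p pics; cat > h.py <<'E'
from station import r
import cv2,numpy as np,pickle
E
python3 - <<'E'
from h import *
d={}
s=r.sense();print(s['time_s'],s['tcp_pos'],s['ee_rot'],s['gripper_width'])
for n in('scene','side'):
    c=r.capture(n);d[n]=c;cv2.imwrite(f'pics/{n}0.png',c['img'][:,:,::-1]);print(n,c['camera_matrix'],c['rvec'],c['tvec'])
pickle.dump(d,open('cap0.pkl','wb'))
E
```

```text
0.0 [6.24444191e-01 3.64266433e-05 2.46417303e-01] [[-1.45895232e-04 -9.99997454e-01 -2.25186092e-03]
 [-9.99999985e-01  1.46114415e-04 -9.71698772e-05]
 [ 9.74986591e-05  2.25184671e-03 -9.99997460e-01]] 1.0018445325676106
scene [[418.49386277   0.         276.95232308]
 [  0.         418.49386277 206.49078914]
 [  0.           0.           1.        ]] [ 1.7798248   1.33527894 -0.76247487] [-0.13392264 -0.21663177  2.05232696]
side [[461.20332399   0.         274.78131835]
 [  0.         461.20332399 211.90807122]
 [  0.           0.           1.        ]] [ 2.23085979 -0.81687368  0.34752843] [-0.48097109  0.35011936  1.21804703]
```

View pics/scene0.png

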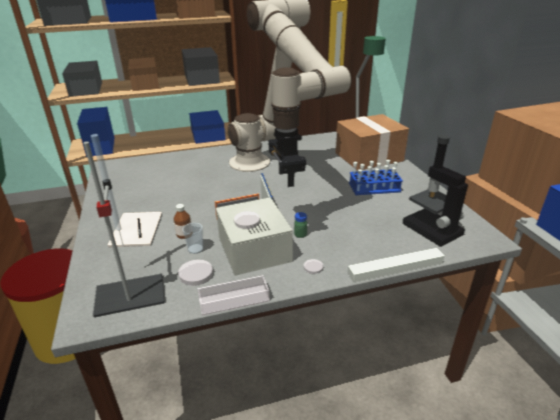

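View pics/side0.png

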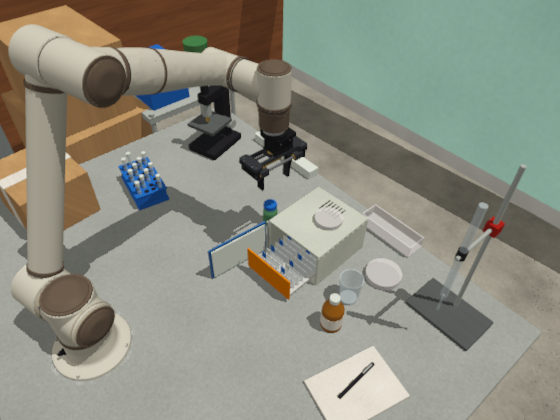

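The side view shows the cabinet at about (318,232), the orange tray plate at (269,273) and the door's free edge at about (212,262). The bottle (333,313) and beaker (350,287) stand on the −y side, and the jar (270,210) is behind the door. I'll enlarge this area to pick corners.

```bash
python3 - <<'E'
import cv2
a=cv2.imread('pics/side0.png')[175:335,195:395];cv2.imwrite('pics/c1.png',cv2.resize(a,None,fx=3.75,fy=3.75,interpolation=cv2.INTER_CUBIC))
a=cv2.imread('pics/scene0.png')[165:285,170:330];cv2.imwrite('pics/c2.png',cv2.resize(a,None,fx=5,fy=5,interpolation=cv2.INTER_CUBIC))
E
```

```text
(no output)
```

View pics/c1.png

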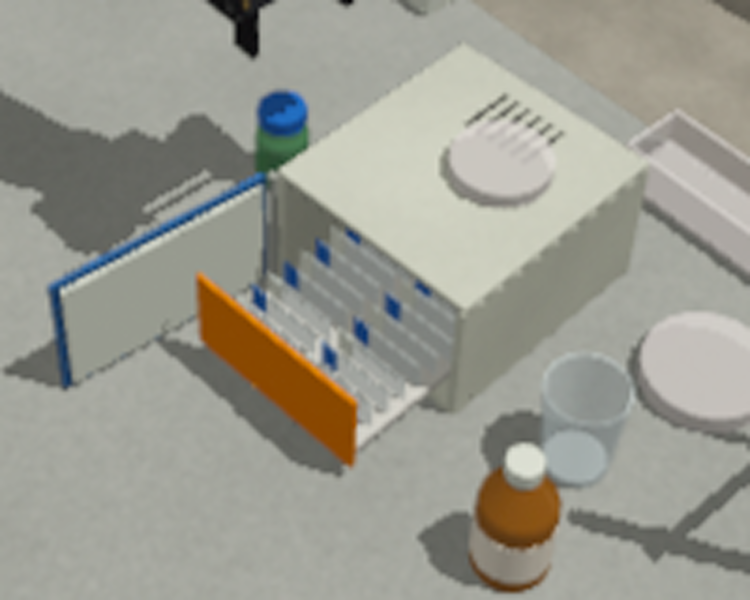

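View pics/c2.png

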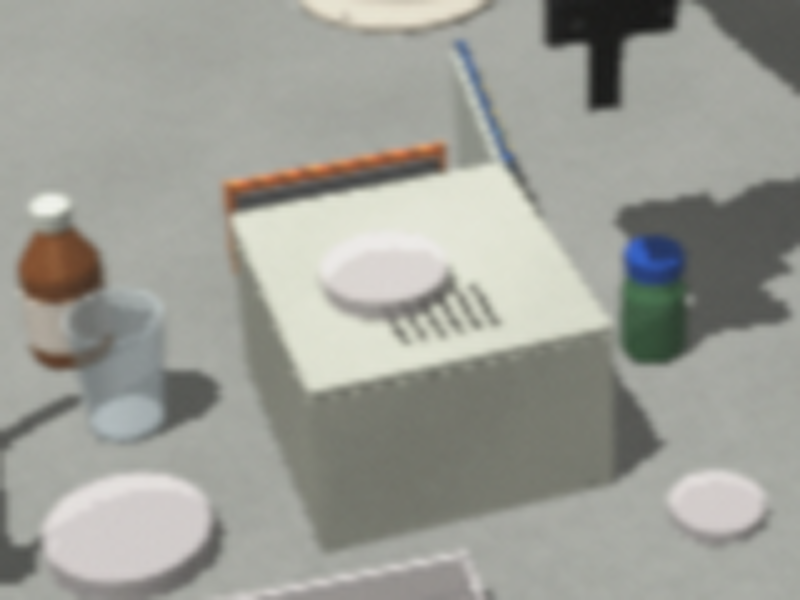

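The crops show four sharp cabinet-top corners in each view, the tray plate's top ends, and the door's free edge. Look-alikes for the petri dish, in scene crop pixels: (385,272) on the cabinet top is the one meant, and (128,530) and (716,505) are decoys. Next I'll triangulate and fit.

```bash
cat >> h.py <<'E'
from scipy.optimize import least_squares
def proj(c,P): return cv2.projectPoints(np.atleast_2d(np.array(P,float)),c['rvec'],c['tvec'],c['camera_matrix'],None)[0][:,0]
def tri(d,ps,pc):
    f=lambda X:np.r_[proj(d['side'],X)[0]-ps,proj(d['scene'],X)[0]-pc]
    s=least_squares(f,[.7,0,.1]);return s.x,abs(s.fun).max()
S=lambda u,v:np.array([u/3.75+195,v/3.75+175])
C=lambda u,v:np.array([u/5+170,v/5+165])
E
python3 - <<'E'
from h import *
d=pickle.load(open('cap0.pkl','rb'))
T={'FL':((285,175),(505,163)),'BL':((463,43),(608,325)),'BR':((648,165),(312,390)),'FR':((462,308),(233,212)),
'trayL':((199,274),(445,145)),'trayR':((355,405),(225,184)),'doorfree_out':((50,289),(460,42)),'jar':((283,112),(655,250)),'bottlecap':((525,460),(50,210)),'beakertop':((587,385),(117,312)),'petri':((498,158),(385,265))}
for k,(a,b) in T.items():
    X,e=tri(d,S(*a),C(*b));print(k,(X*1000).round(),round(e,2))
loc={'FL':(-.11,.1),'BL':(.11,.1),'BR':(.11,-.1),'FR':(-.11,-.1)}
def W(p,x,y,z):return np.array([p[0]+x*np.cos(p[2])-y*np.sin(p[2]),p[1]+x*np.sin(p[2])+y*np.cos(p[2]),z])
def f(p):
    o=[]
    for k,(x,y) in loc.items():
        P=W(p,x,y,.13);o+=list(proj(d['side'],P)[0]-S(*T[k][0]))+list(proj(d['scene'],P)[0]-C(*T[k][1]))
    for k,y in(('trayL',.086),('trayR',-.086)):
        P=W(p,-.114-p[3],y,.095);o+=list(proj(d['side'],P)[0]-S(*T[k][0]))+list(proj(d['scene'],P)[0]-C(*T[k][1]))
    a=p[4]; t=np.array([-np.sin(a),-np.cos(a)]); n=np.array([-np.cos(a),np.sin(a)])
    q=np.array([-.116,.1])+.2*t+.01*n
    P=W(p,*q,.125);o+=list(proj(d['side'],P)[0]-S(*T['doorfree_out'][0]))+list(proj(d['scene'],P)[0]-C(*T['doorfree_out'][1]))
    return o
s=least_squares(f,[.8,0,0,.08,1.5]);p=s.x
print('cab',p,np.degrees(p[2]),'res',np.round(s.fun,1));np.save('p.npy',p)
print('hinge',W(p,-.116,.1,.064),'traypush',W(p,-.114-p[3],0,.085),'home',W(p,-.114,0,.085))
E
```

```text
FL [573. -47. 126.] 0.99
BL [788. -32. 129.] 0.31
BR [ 800. -227.  127.] 0.38
FR [ 582. -241.  129.] 0.04
trayL [474. -65.  93.] 0.04
trayR [ 483. -236.   93.] 0.2
doorfree_out [365. -25. 121.] 0.1
jar [648.  44.  82.] 0.59
bottlecap [ 527. -361.  121.] 0.39
beakertop [ 626. -331.   91.] 0.15
petri [ 701. -158.  144.] 0.11
cab [ 0.68586222 -0.13717317  0.06292292  0.09423     1.67447136] 3.605217867128281 res [-2.1 -1.7 -0.6 -0.7  0.4 -0.4  0.9 -0.3  0.9 -0.8 -1.2 -0.1  0.9  0.5
 -0.9 -0.1 -0.4 -0.4 -0.1 -0.7  0.2 -0.6 -0.4 -0.2 -0.1 -0.4 -0.6 -0.8]
hinge [ 0.56380364 -0.04466531  0.064     ] traypush [ 0.4780443  -0.15026697  0.085     ] home [ 0.57208782 -0.14434165  0.085     ]
```

Cabinet yaw is +3.6°, the tray is out 94 mm, and the door is at about 96°. Heights match the text (cabinet top 126–129 against 130, plate top 93 against 95). First I'll move over the space in front of the tray with the fingers shut.

move_arm --series '[{"grip": 0, "xyz": [15, 19, 0], "angular": [0, 0, 0]}, {"grip": 0, "xyz": [40, 50, 0], "angular": [0, 0, 0]}, {"grip": 0, "xyz": [65, 81, 0], "angular": [0, 0, 0]}, {"grip": 0, "xyz": [90, 112, 0], "angular": [0, 0, 0]}, {"grip": 0, "xyz": [115, 143, 0], "angular": [0, 0, 0]}, {"grip": 0, "xyz": [138, 172, 0], "angular": [0, 0, 0]}, {"grip": 0, "xyz": [150, 187, 10], "angular": [0, 0, 0]}, {"grip": 0, "xyz": [150, 187, 35], "angular": [0, 0, 0]}, {"grip": 0, "xyz": [150, 187, 65], "angular": [0, 0, 0]}, {"grip": 0, "xyz": [150, 187, 80], "angular": [0, 0, 0]}]'

```text
time_s: 1.1
tcp_pos: [0.4361, -0.15, 0.1653]
ee_rot: [[-0.001, -1.0, -0.004], [-1.0, 0.001, 0.001], [-0.001, 0.004, -1.0]]
wrist_force: [0.5, -0.3, -0.6]
gripper_width: 0.174
gripper_force: 0.0
```

move_arm --series '[{"grip": 0, "xyz": [0, 0, 15], "angular": [0, 0, 0]}, {"grip": 0, "xyz": [0, 0, 30], "angular": [0, 0, 0]}, {"grip": 0, "xyz": [0, 0, 45], "angular": [0, 0, 0]}, {"grip": 0, "xyz": [0, 0, 55], "angular": [0, 0, 0]}, {"grip": 0, "xyz": [0, 0, 60], "angular": [0, 0, 0]}, {"grip": 0, "xyz": [0, 0, 60], "angular": [0, 0, 0]}, {"grip": 0, "xyz": [0, 0, 60], "angular": [0, 0, 0]}]'

```text
time_s: 1.8
tcp_pos: [0.4384, -0.15, 0.108]
ee_rot: [[0.0, -1.0, 0.001], [-1.0, -0.0, -0.0], [0.0, -0.001, -1.0]]
wrist_force: [-0.6, -0.4, 0.4]
gripper_width: 0.007
gripper_force: 0.0
```

```bash
python3 - <<'E'
from h import *
s=r.sense();print(s['time_s'],s['tcp_pos'],s['wrist_force'],s['gripper_width'])
c=r.capture('side');cv2.imwrite('pics/c3.png',cv2.resize(c['img'][150:350,170:420,::-1],None,fx=3,fy=3,interpolation=cv2.INTER_CUBIC))
E
```

```text
1.8 [ 0.4383717  -0.15001608  0.10796005] [-0.57363213 -0.44020167  0.42118221] 0.006694791909888453
```

View pics/c3.png

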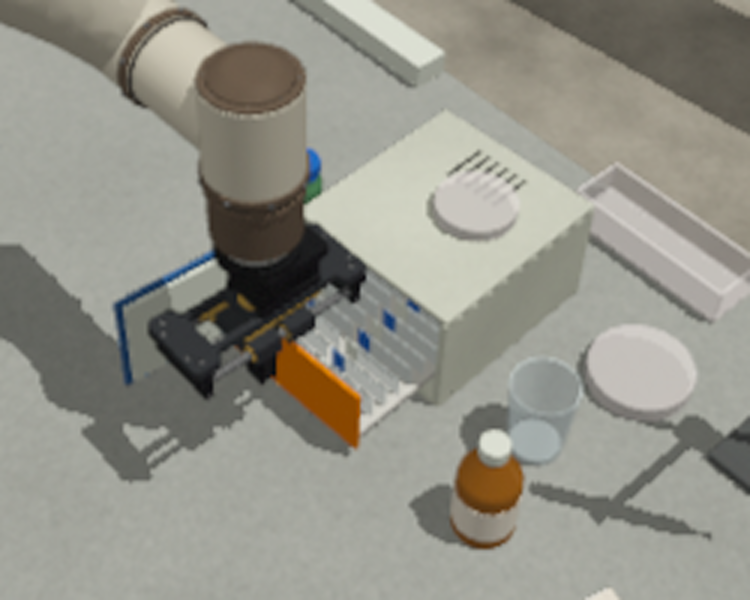

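The fingers are shut just in front of the plate, clear of the door, bottle and petri dish. I'll push slowly from here.

move_arm --series '[{"grip": 0, "xyz": [0, -3, 0], "angular": [0, 0, 0]}, {"grip": 0, "xyz": [0, -7, 0], "angular": [0, 0, 0]}, {"grip": 0, "xyz": [0, -11, 0], "angular": [0, 0, 0]}, {"grip": 0, "xyz": [0, -14, 0], "angular": [0, 0, 0]}, {"grip": 0, "xyz": [0, -17, 0], "angular": [0, 0, 0]}, {"grip": 0, "xyz": [0, -19, 0], "angular": [0, 0, 0]}, {"grip": 0, "xyz": [0, -21, 0], "angular": [0, 0, 0]}, {"grip": 0, "xyz": [0, -23, 0], "angular": [0, 0, 0]}, {"grip": 0, "xyz": [0, -25, 0], "angular": [0, 0, 0]}, {"grip": 0, "xyz": [0, -27, 0], "angular": [0, 0, 0]}]'

```text
time_s: 2.85
tcp_pos: [0.4651, -0.15, 0.1076]
ee_rot: [[0.0, -1.0, -0.0], [-1.0, -0.0, -0.0], [0.0, 0.0, -1.0]]
wrist_force: [0.5, -0.6, 0.4]
gripper_width: 0.008
gripper_force: 0.0
```

move_arm --series '[{"grip": 0, "xyz": [0, -2, 0], "angular": [0, 0, 0]}, {"grip": 0, "xyz": [0, -4, 0], "angular": [0, 0, 0]}, {"grip": 0, "xyz": [0, -6, 0], "angular": [0, 0, 0]}, {"grip": 0, "xyz": [0, -8, 0], "angular": [0, 0, 0]}, {"grip": 0, "xyz": [-1, -11, 0], "angular": [0, 0, 0]}, {"grip": 0, "xyz": [-1, -14, 0], "angular": [0, 0, 0]}, {"grip": 0, "xyz": [-1, -17, 0], "angular": [0, 0, 0]}, {"grip": 0, "xyz": [-1, -20, 0], "angular": [0, 0, 0]}, {"grip": 0, "xyz": [-1, -23, 0], "angular": [0, 0, 0]}, {"grip": 0, "xyz": [-2, -26, 0], "angular": [0, 0, 0]}]'

```text
time_s: 3.85
tcp_pos: [0.4913, -0.1482, 0.1076]
ee_rot: [[0.0, -1.0, -0.0], [-1.0, -0.0, -0.0], [0.0, 0.0, -1.0]]
wrist_force: [-1.0, -1.5, -0.4]
gripper_width: 0.008
gripper_force: 0.8
```

move_arm --series '[{"grip": 0, "xyz": [0, -3, 0], "angular": [0, 0, 0]}, {"grip": 0, "xyz": [0, -6, 0], "angular": [0, 0, 0]}, {"grip": 0, "xyz": [-1, -9, 0], "angular": [0, 0, 0]}, {"grip": 0, "xyz": [-1, -12, 0], "angular": [0, 0, 0]}, {"grip": 0, "xyz": [-1, -15, 0], "angular": [0, 0, 0]}, {"grip": 0, "xyz": [-1, -18, 0], "angular": [0, 0, 0]}, {"grip": 0, "xyz": [-1, -21, 0], "angular": [0, 0, 0]}, {"grip": 0, "xyz": [-2, -24, 0], "angular": [0, 0, 0]}, {"grip": 0, "xyz": [-2, -27, 0], "angular": [0, 0, 0]}, {"grip": 0, "xyz": [-2, -30, 0], "angular": [0, 0, 0]}]'

```text
time_s: 4.85
tcp_pos: [0.5212, -0.1459, 0.1076]
ee_rot: [[0.0, -1.0, 0.0], [-1.0, -0.0, 0.0], [-0.0, -0.0, -1.0]]
wrist_force: [-1.6, 0.7, 0.9]
gripper_width: 0.004
gripper_force: 0.8
```

move_arm --series '[{"grip": 0, "xyz": [0, -3, 0], "angular": [0, 0, 0]}, {"grip": 0, "xyz": [0, -6, 0], "angular": [0, 0, 0]}, {"grip": 0, "xyz": [-1, -9, 0], "angular": [0, 0, 0]}, {"grip": 0, "xyz": [-1, -12, 0], "angular": [0, 0, 0]}, {"grip": 0, "xyz": [-1, -15, 0], "angular": [0, 0, 0]}, {"grip": 0, "xyz": [-1, -18, 0], "angular": [0, 0, 0]}, {"grip": 0, "xyz": [-1, -20, 0], "angular": [0, 0, 0]}, {"grip": 0, "xyz": [-1, -22, 0], "angular": [0, 0, 0]}, {"grip": 0, "xyz": [-1, -23, 0], "angular": [0, 0, 0]}, {"grip": 0, "xyz": [-1, -24, 0], "angular": [0, 0, 0]}]'

```text
time_s: 5.85
tcp_pos: [0.545, -0.1449, 0.1075]
ee_rot: [[-0.0, -1.0, -0.0], [-1.0, 0.0, 0.0], [-0.0, 0.0, -1.0]]
wrist_force: [-1.1, 1.7, 0.4]
gripper_width: 0.002
gripper_force: 0.8
```

```bash
python3 - <<'E'
from h import *
c=r.capture('side');cv2.imwrite('pics/c4.png',cv2.resize(c['img'][175:335,195:395,::-1],None,fx=3.75,fy=3.75,interpolation=cv2.INTER_CUBIC))
E
```

```text
(no output)
```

View pics/c4.png

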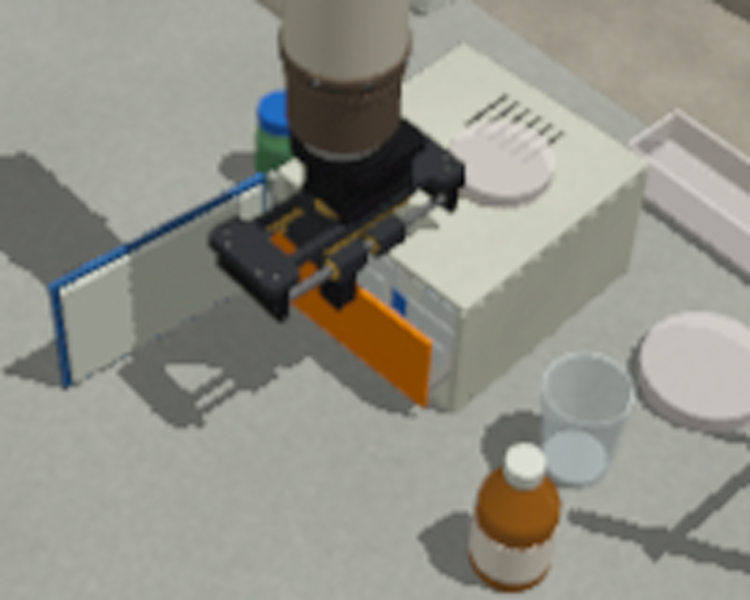

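The tray is following the fingers and about 15 mm remains, with the door and petri dish untouched. I'll go on at 10 mm/s and watch the force.

move_arm --series '[{"grip": 0, "xyz": [0, -1, 0], "angular": [0, 0, 0]}, {"grip": 0, "xyz": [0, -2, 0], "angular": [0, 0, 0]}, {"grip": 0, "xyz": [0, -3, 0], "angular": [0, 0, 0]}, {"grip": 0, "xyz": [0, -4, 0], "angular": [0, 0, 0]}, {"grip": 0, "xyz": [0, -5, 0], "angular": [0, 0, 0]}, {"grip": 0, "xyz": [0, -6, 0], "angular": [0, 0, 0]}, {"grip": 0, "xyz": [0, -7, 0], "angular": [0, 0, 0]}, {"grip": 0, "xyz": [0, -8, 0], "angular": [0, 0, 0]}]'

```text
time_s: 6.7
tcp_pos: [0.5531, -0.145, 0.1075]
ee_rot: [[0.0, -1.0, -0.0], [-1.0, -0.0, 0.0], [-0.0, 0.0, -1.0]]
wrist_force: [-1.1, 1.2, 0.2]
gripper_width: 0.006
gripper_force: 0.8
```

```bash
python3 - <<'E'
from h import *
d=pickle.load(open('cap0.pkl','rb'));p=np.load('p.npy')
for e in(.0,.008,.016,.024):
    x,y=-.114-e,-.086;P=[p[0]+x*np.cos(p[2])-y*np.sin(p[2]),p[1]+x*np.sin(p[2])+y*np.cos(p[2]),.095]
    print(e,((proj(d['side'],P)[0]-[195,175])*3.75).round())
E
```

```text
0.0 [444. 332.]
0.008 [437. 338.]
0.016 [430. 344.]
0.024 [422. 350.]
```

move_arm --series '[{"grip": 0, "xyz": [0, -0.5, 0], "angular": [0, 0, 0]}, {"grip": 0, "xyz": [0, -1, 0], "angular": [0, 0, 0]}, {"grip": 0, "xyz": [0, -1.5, 0], "angular": [0, 0, 0]}, {"grip": 0, "xyz": [0, -2, 0], "angular": [0, 0, 0]}, {"grip": 0, "xyz": [0, -2.5, 0], "angular": [0, 0, 0]}, {"grip": 0, "xyz": [0, -3, 0], "angular": [0, 0, 0]}, {"grip": 0, "xyz": [0, -3.5, 0], "angular": [0, 0, 0]}, {"grip": 0, "xyz": [0, -4, 0], "angular": [0, 0, 0]}]'

```text
time_s: 7.5
tcp_pos: [0.557, -0.145, 0.1076]
ee_rot: [[0.0, -1.0, -0.0], [-1.0, -0.0, -0.0], [0.0, 0.0, -1.0]]
wrist_force: [-1.5, 1.5, -0.4]
gripper_width: 0.004
gripper_force: 0.8
```

move_arm --series '[{"grip": 0, "xyz": [0, -0.5, 0], "angular": [0, 0, 0]}, {"grip": 0, "xyz": [0, -1, 0], "angular": [0, 0, 0]}, {"grip": 0, "xyz": [0, -1.5, 0], "angular": [0, 0, 0]}]'

```text
time_s: 7.8
tcp_pos: [0.5585, -0.145, 0.1075]
ee_rot: [[0.0, -1.0, -0.0], [-1.0, -0.0, -0.0], [0.0, 0.0, -1.0]]
wrist_force: [-1.4, 1.6, 0.3]
gripper_width: 0.005
gripper_force: 0.8
```

move_arm --series '[{"grip": 0, "xyz": [0, -0.5, 0], "angular": [0, 0, 0]}, {"grip": 0, "xyz": [0, -1, 0], "angular": [0, 0, 0]}]'

```text
time_s: 8.0
tcp_pos: [0.5595, -0.145, 0.1075]
ee_rot: [[-0.0, -1.0, 0.0], [-1.0, 0.0, -0.0], [0.0, -0.0, -1.0]]
wrist_force: [-1.8, 1.4, -0.1]
gripper_width: 0.004
gripper_force: 0.8
```

move_arm --series '[{"grip": 0, "xyz": [0, -0.5, 0], "angular": [0, 0, 0]}, {"grip": 0, "xyz": [0, -1, 0], "angular": [0, 0, 0]}]'

```text
time_s: 8.2
tcp_pos: [0.5605, -0.145, 0.1075]
ee_rot: [[0.0, -1.0, -0.0], [-1.0, -0.0, -0.0], [0.0, 0.0, -1.0]]
wrist_force: [-1.2, 1.6, 0.8]
gripper_width: 0.006
gripper_force: 0.8
```

move_arm --series '[{"grip": 0, "xyz": [0, -0.5, 0], "angular": [0, 0, 0]}, {"grip": 0, "xyz": [0, -1, 0], "angular": [0, 0, 0]}]'

```text
time_s: 8.4
tcp_pos: [0.5608, -0.145, 0.1074]
ee_rot: [[-0.0, -1.0, -0.002], [-1.0, 0.0, 0.0], [-0.0, 0.002, -1.0]]
wrist_force: [-4.5, 0.7, 1.0]
gripper_width: 0.004
gripper_force: 2.0
```

move_arm --series '[{"grip": 0, "xyz": [0, -0.5, 0], "angular": [0, 0, 0]}, {"grip": 0, "xyz": [0, -1, 0], "angular": [0, 0, 0]}]'

```text
time_s: 8.6
tcp_pos: [0.561, -0.145, 0.1074]
ee_rot: [[-0.0, -1.0, -0.004], [-1.0, 0.0, 0.0], [-0.0, 0.004, -1.0]]
wrist_force: [-7.1, 2.5, 4.2]
gripper_width: 0.005
gripper_force: 3.5
```

The tray is home: the stop was felt at TCP x ≈ 0.5606, with force rising to 7 N. I'll back off, lift, and compute the door path.

move_arm --series '[{"grip": 0, "xyz": [0, 3, 0], "angular": [0, 0, 0]}, {"grip": 0, "xyz": [0, 12, 0], "angular": [0, 0, 0]}, {"grip": 0, "xyz": [0, 25, 0], "angular": [0, 0, 0]}, {"grip": 0, "xyz": [0, 35, -5], "angular": [0, 0, 0]}, {"grip": 0, "xyz": [0, 38, -20], "angular": [0, 0, 0]}, {"grip": 0, "xyz": [0, 38, -45], "angular": [0, 0, 0]}, {"grip": 0, "xyz": [0, 38, -70], "angular": [0, 0, 0]}, {"grip": 0, "xyz": [0, 38, -90], "angular": [0, 0, 0]}, {"grip": 0, "xyz": [0, 38, -95], "angular": [0, 0, 0]}, {"grip": 0, "xyz": [0, 38, -95], "angular": [0, 0, 0]}]'

```text
time_s: 9.6
tcp_pos: [0.5248, -0.145, 0.2035]
ee_rot: [[-0.0, -1.0, 0.003], [-1.0, 0.0, 0.0], [-0.0, -0.003, -1.0]]
wrist_force: [-0.5, -0.1, -0.8]
gripper_width: 0.004
gripper_force: 0.0
```

```bash
python3 - <<'E'
from h import *
p=np.load('p.npy');s=r.sense();print(s['time_s'],s['tcp_pos'],s['wrist_force'])
R=np.array([[np.cos(p[2]),-np.sin(p[2])],[np.sin(p[2]),np.cos(p[2])]])
H=p[:2]+R@[-.116,.1]
def P(th,rr=.135,gap=0):
    t=R@[-np.sin(th),-np.cos(th)];n=R@[-np.cos(th),np.sin(th)]
    h=.012*abs(n[0])+.010*abs(n[1]); return H+rr*t+(.02+h+gap)*n
print('pre',(P(p[4],.135,.035)*1000).round())
for th in np.r_[p[4],np.arange(1.6,-.01,-.1)]: print(round(th,2),(P(th)*1000).round(1))
# tray check
c=r.capture('side');a=c['img'][175:335,195:395,::-1]
cv2.imwrite('pics/c5.png',cv2.resize(a,None,fx=3.75,fy=3.75,interpolation=cv2.INTER_CUBIC))
E
```

```text
9.6 [ 0.52477621 -0.14498755  0.20348027] [-0.47328344 -0.13800214 -0.76782456]
pre [432.  26.]
1.67 [430.2  -8.7]
1.6 [427.9 -18.8]
1.5 [425.8 -31.4]
1.4 [424.9 -44.3]
1.3 [425.3 -57.3]
1.2 [427.  -70.4]
1.1 [429.9 -83.5]
1.0 [434.2 -96.3]
0.9 [ 439.8 -108.7]
0.8 [ 446.7 -120.7]
0.7 [ 454.9 -132. ]
0.6 [ 464.3 -142.5]
0.5 [ 474.9 -152.1]
0.4 [ 486.5 -160.6]
0.3 [ 499.  -167.9]
0.2 [ 512.4 -173.9]
0.1 [ 526.5 -178.4]
-0.0 [ 539.8 -181.4]
```

View pics/c5.png

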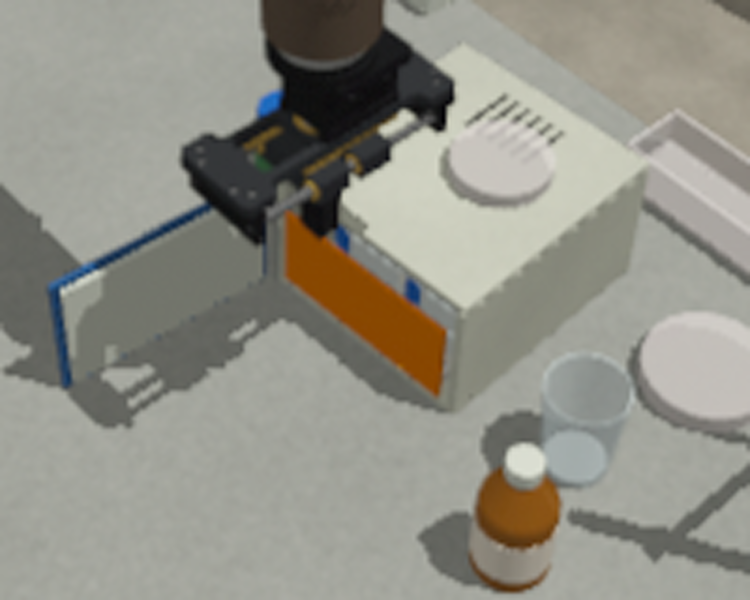

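The tray edge is at (445,332), exactly the predicted home pixel. The door is unmoved, so I'll go over it to its outer side.

move_arm --series '[{"grip": 0, "xyz": [-12, 7, 0], "angular": [0, 0, 0]}, {"grip": 0, "xyz": [-40, 22, 0], "angular": [0, 0, 0]}, {"grip": 0, "xyz": [-70, 38, 0], "angular": [0, 0, 0]}, {"grip": 0, "xyz": [-100, 55, 0], "angular": [0, 0, 0]}, {"grip": 0, "xyz": [-130, 71, 0], "angular": [0, 0, 0]}, {"grip": 0, "xyz": [-155, 85, 0], "angular": [0, 0, 0]}, {"grip": 0, "xyz": [-168, 92, 0], "angular": [0, 0, 0]}, {"grip": 0, "xyz": [-171, 93, 5], "angular": [0, 0, 0]}, {"grip": 0, "xyz": [-171, 93, 20], "angular": [0, 0, 0]}, {"grip": 0, "xyz": [-171, 93, 40], "angular": [0, 0, 0]}]'

```text
time_s: 10.65
tcp_pos: [0.4315, 0.0262, 0.1619]
ee_rot: [[0.001, -1.0, 0.001], [-1.0, -0.001, 0.0], [-0.0, -0.001, -1.0]]
wrist_force: [-0.5, -0.4, -0.8]
gripper_width: 0.003
gripper_force: 0.0
```

move_arm --series '[{"grip": 0, "xyz": [0, 0, 15], "angular": [0, 0, 0]}, {"grip": 0, "xyz": [0, 0, 30], "angular": [0, 0, 0]}, {"grip": 0, "xyz": [0, 0, 45], "angular": [0, 0, 0]}, {"grip": 0, "xyz": [0, 0, 53], "angular": [0, 0, 0]}, {"grip": 0, "xyz": [0, 0, 56], "angular": [0, 0, 0]}, {"grip": 0, "xyz": [0, 0, 56], "angular": [0, 0, 0]}]'

```text
time_s: 11.25
tcp_pos: [0.4313, 0.0258, 0.1061]
ee_rot: [[-0.0, -1.0, -0.001], [-1.0, 0.0, -0.001], [0.001, 0.001, -1.0]]
wrist_force: [0.5, -0.3, -0.1]
gripper_width: 0.005
gripper_force: 0.0
```

move_arm --series '[{"grip": 0, "xyz": [4, 0, 0], "angular": [0, 0, 0]}, {"grip": 0, "xyz": [9, 0, 0], "angular": [0, 0, 0]}, {"grip": 0, "xyz": [14, 0, 0], "angular": [0, 0, 0]}, {"grip": 0, "xyz": [18, 0, 0], "angular": [0, 0, 0]}, {"grip": 0, "xyz": [21, 0, 0], "angular": [0, 0, 0]}, {"grip": 0, "xyz": [24, 0, 0], "angular": [0, 0, 0]}, {"grip": 0, "xyz": [26, 0, 0], "angular": [0, 0, 0]}, {"grip": 0, "xyz": [28, 0, 0], "angular": [0, 0, 0]}, {"grip": 0, "xyz": [30, 0, 0], "angular": [0, 0, 0]}, {"grip": 0, "xyz": [32, 1, 0], "angular": [0, 0, 0]}]'

```text
time_s: 12.25
tcp_pos: [0.431, -0.0058, 0.1066]
ee_rot: [[0.0, -1.0, 0.001], [-1.0, -0.0, 0.0], [-0.0, -0.001, -1.0]]
wrist_force: [1.0, 1.7, -0.6]
gripper_width: 0.005
gripper_force: 0.5
```

move_arm --series '[{"grip": 0, "xyz": [2, 0, 0], "angular": [0, 0, 0]}, {"grip": 0, "xyz": [4, 1, 0], "angular": [0, 0, 0]}, {"grip": 0, "xyz": [6, 1, 0], "angular": [0, 0, 0]}, {"grip": 0, "xyz": [9, 2, 0], "angular": [0, 0, 0]}, {"grip": 0, "xyz": [12, 2, 0], "angular": [0, 0, 0]}, {"grip": 0, "xyz": [15, 3, 0], "angular": [0, 0, 0]}, {"grip": 0, "xyz": [18, 3, 0], "angular": [0, 0, 0]}, {"grip": 0, "xyz": [21, 4, 0], "angular": [0, 0, 0]}, {"grip": 0, "xyz": [24, 4, 0], "angular": [0, 0, 0]}, {"grip": 0, "xyz": [27, 5, 0], "angular": [0, 0, 0]}]'

```text
time_s: 13.25
tcp_pos: [0.4255, -0.0332, 0.1065]
ee_rot: [[-0.0, -1.0, 0.0], [-1.0, 0.0, 0.0], [-0.0, -0.0, -1.0]]
wrist_force: [0.8, 1.7, -0.5]
gripper_width: 0.005
gripper_force: 0.6
```

move_arm --series '[{"grip": 0, "xyz": [4, 0.5, 0], "angular": [0, 0, 0]}, {"grip": 0, "xyz": [8, 0.5, 0], "angular": [0, 0, 0]}, {"grip": 0, "xyz": [12, 0.5, 0], "angular": [0, 0, 0]}, {"grip": 0, "xyz": [16, 0.5, 0], "angular": [0, 0, 0]}, {"grip": 0, "xyz": [20, 0.5, 0], "angular": [0, 0, 0]}, {"grip": 0, "xyz": [24, 0, 0], "angular": [0, 0, 0]}, {"grip": 0, "xyz": [28, 0, 0], "angular": [0, 0, 0]}, {"grip": 0, "xyz": [32, -0.5, 0], "angular": [0, 0, 0]}, {"grip": 0, "xyz": [35, -1, 0], "angular": [0, 0, 0]}, {"grip": 0, "xyz": [38, -1.5, 0], "angular": [0, 0, 0]}]'

```text
time_s: 14.25
tcp_pos: [0.4269, -0.0713, 0.1065]
ee_rot: [[-0.0, -1.0, -0.0], [-1.0, 0.0, -0.0], [0.0, 0.0, -1.0]]
wrist_force: [0.6, 1.0, 0.2]
gripper_width: 0.007
gripper_force: 0.6
```

move_arm --series '[{"grip": 0, "xyz": [4, -1, 0], "angular": [0, 0, 0]}, {"grip": 0, "xyz": [8, -2, 0], "angular": [0, 0, 0]}, {"grip": 0, "xyz": [12, -3, 0], "angular": [0, 0, 0]}, {"grip": 0, "xyz": [16, -4, 0], "angular": [0, 0, 0]}, {"grip": 0, "xyz": [20, -5.5, 0], "angular": [0, 0, 0]}, {"grip": 0, "xyz": [24, -7, 0], "angular": [0, 0, 0]}, {"grip": 0, "xyz": [28, -8.5, 0], "angular": [0, 0, 0]}, {"grip": 0, "xyz": [31.5, -10, 0], "angular": [0, 0, 0]}, {"grip": 0, "xyz": [35, -11.5, 0], "angular": [0, 0, 0]}, {"grip": 0, "xyz": [38, -13, 0], "angular": [0, 0, 0]}]'

```text
time_s: 15.25
tcp_pos: [0.44, -0.1093, 0.1065]
ee_rot: [[-0.0, -1.0, -0.0], [-1.0, 0.0, -0.0], [0.0, 0.0, -1.0]]
wrist_force: [0.6, 2.2, 0.7]
gripper_width: 0.009
gripper_force: 0.6
```

move_arm --series '[{"grip": 0, "xyz": [3.5, -2, 0], "angular": [0, 0, 0]}, {"grip": 0, "xyz": [7, -4, 0], "angular": [0, 0, 0]}, {"grip": 0, "xyz": [10.5, -6, 0], "angular": [0, 0, 0]}, {"grip": 0, "xyz": [14, -8.5, 0], "angular": [0, 0, 0]}, {"grip": 0, "xyz": [17.5, -11, 0], "angular": [0, 0, 0]}, {"grip": 0, "xyz": [21, -13.5, 0], "angular": [0, 0, 0]}, {"grip": 0, "xyz": [24, -16, 0], "angular": [0, 0, 0]}, {"grip": 0, "xyz": [27, -18.5, 0], "angular": [0, 0, 0]}, {"grip": 0, "xyz": [30, -21, 0], "angular": [0, 0, 0]}, {"grip": 0, "xyz": [33, -24, 0], "angular": [0, 0, 0]}]'

```text
time_s: 16.25
tcp_pos: [0.464, -0.1422, 0.1065]
ee_rot: [[-0.0, -1.0, -0.0], [-1.0, 0.0, 0.0], [-0.0, 0.0, -1.0]]
wrist_force: [-0.7, 1.5, 0.8]
gripper_width: 0.004
gripper_force: 0.6
```

move_arm --series '[{"grip": 0, "xyz": [3, -3, 0], "angular": [0, 0, 0]}, {"grip": 0, "xyz": [6, -6.5, 0], "angular": [0, 0, 0]}, {"grip": 0, "xyz": [9, -10, 0], "angular": [0, 0, 0]}, {"grip": 0, "xyz": [12, -13.5, 0], "angular": [0, 0, 0]}, {"grip": 0, "xyz": [14.5, -17, 0], "angular": [0, 0, 0]}, {"grip": 0, "xyz": [17, -20.5, 0], "angular": [0, 0, 0]}, {"grip": 0, "xyz": [19.5, -24, 0], "angular": [0, 0, 0]}, {"grip": 0, "xyz": [22, -27.5, 0], "angular": [0, 0, 0]}, {"grip": 0, "xyz": [24, -31, 0], "angular": [0, 0, 0]}, {"grip": 0, "xyz": [26, -34.5, 0], "angular": [0, 0, 0]}]'

```text
time_s: 17.25
tcp_pos: [0.4987, -0.1682, 0.1065]
ee_rot: [[-0.0, -1.0, -0.0], [-1.0, 0.0, -0.0], [0.0, 0.0, -1.0]]
wrist_force: [-1.1, 1.5, 0.2]
gripper_width: 0.003
gripper_force: 0.6
```

move_arm --series '[{"grip": 0, "xyz": [1, -3, 0], "angular": [0, 0, 0]}, {"grip": 0, "xyz": [2.5, -6, 0], "angular": [0, 0, 0]}, {"grip": 0, "xyz": [4, -9, 0], "angular": [0, 0, 0]}, {"grip": 0, "xyz": [5, -11.5, 0], "angular": [0, 0, 0]}, {"grip": 0, "xyz": [6, -14, 0], "angular": [0, 0, 0]}, {"grip": 0, "xyz": [7, -16, 0], "angular": [0, 0, 0]}, {"grip": 0, "xyz": [7.5, -18, 0], "angular": [0, 0, 0]}, {"grip": 0, "xyz": [8, -20, 0], "angular": [0, 0, 0]}, {"grip": 0, "xyz": [9, -22, 0], "angular": [0, 0, 0]}, {"grip": 0, "xyz": [9.5, -24, 0], "angular": [0, 0, 0]}]'

```text
time_s: 18.25
tcp_pos: [0.5226, -0.1775, 0.1066]
ee_rot: [[0.0, -1.0, 0.0], [-1.0, -0.0, 0.0], [-0.0, -0.0, -1.0]]
wrist_force: [-2.0, 0.2, 0.6]
gripper_width: 0.005
gripper_force: 0.5
```

```bash
python3 - <<'E'
from h import *
c=r.capture('side');cv2.imwrite('pics/c6.png',cv2.resize(c['img'][175:335,195:395,::-1],None,fx=3.75,fy=3.75,interpolation=cv2.INTER_CUBIC))
E
```

```text
(no output)
```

View pics/c6.png

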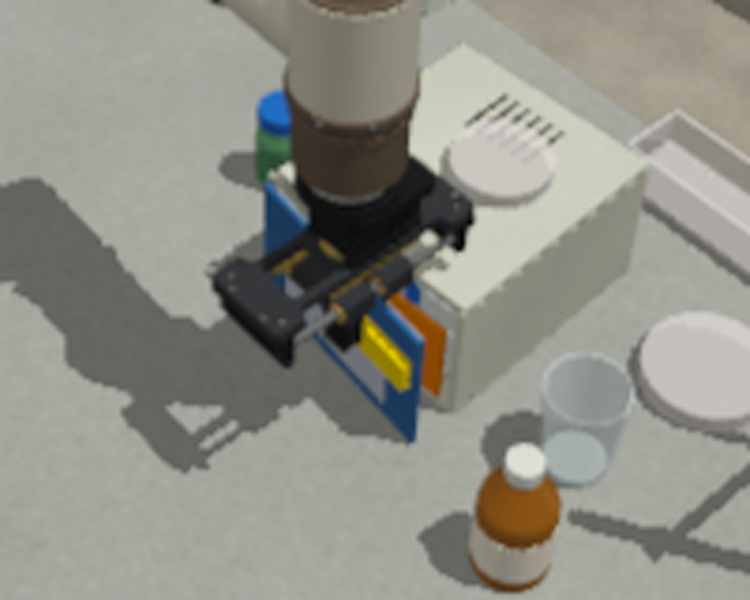

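The door follows the fingers on the yellow bar and stands about 0.13 rad open. I'll finish slowly.

move_arm --series '[{"grip": 0, "xyz": [0.5, -1, 0], "angular": [0, 0, 0]}, {"grip": 0, "xyz": [0.5, -2, 0], "angular": [0, 0, 0]}, {"grip": 0, "xyz": [1, -3, 0], "angular": [0, 0, 0]}, {"grip": 0, "xyz": [1, -4, 0], "angular": [0, 0, 0]}, {"grip": 0, "xyz": [1.5, -5, 0], "angular": [0, 0, 0]}, {"grip": 0, "xyz": [1.5, -6, 0], "angular": [0, 0, 0]}, {"grip": 0, "xyz": [1.5, -7, 0], "angular": [0, 0, 0]}, {"grip": 0, "xyz": [2, -8, 0], "angular": [0, 0, 0]}, {"grip": 0, "xyz": [2, -9, 0], "angular": [0, 0, 0]}, {"grip": 0, "xyz": [2, -10, 0], "angular": [0, 0, 0]}]'

```text
time_s: 19.3
tcp_pos: [0.5325, -0.1796, 0.1066]
ee_rot: [[0.0, -1.0, -0.0], [-1.0, -0.0, -0.0], [0.0, 0.0, -1.0]]
wrist_force: [-1.5, -1.3, -0.5]
gripper_width: 0.008
gripper_force: 0.6
```

move_arm --series '[{"grip": 0, "xyz": [0, -0.5, 0], "angular": [0, 0, 0]}, {"grip": 0, "xyz": [0, -1, 0], "angular": [0, 0, 0]}, {"grip": 0, "xyz": [0, -1.5, 0], "angular": [0, 0, 0]}, {"grip": 0, "xyz": [0.5, -2, 0], "angular": [0, 0, 0]}, {"grip": 0, "xyz": [0.5, -2.5, 0], "angular": [0, 0, 0]}, {"grip": 0, "xyz": [0.5, -3, 0], "angular": [0, 0, 0]}, {"grip": 0, "xyz": [0.5, -3.5, 0], "angular": [0, 0, 0]}, {"grip": 0, "xyz": [0.5, -4, 0], "angular": [0, 0, 0]}]'

```text
time_s: 20.1
tcp_pos: [0.5365, -0.18, 0.1066]
ee_rot: [[0.0, -1.0, -0.0], [-1.0, -0.0, -0.0], [0.0, 0.0, -1.0]]
wrist_force: [-0.7, -0.1, -0.2]
gripper_width: 0.006
gripper_force: 0.7
```

move_arm --series '[{"grip": 0, "xyz": [0, -0.5, 0], "angular": [0, 0, 0]}, {"grip": 0, "xyz": [0, -1, 0], "angular": [0, 0, 0]}]'

```text
time_s: 20.3
tcp_pos: [0.5374, -0.1801, 0.1066]
ee_rot: [[-0.0, -1.0, -0.0], [-1.0, 0.0, -0.0], [0.0, 0.0, -1.0]]
wrist_force: [-1.3, -1.4, -0.2]
gripper_width: 0.008
gripper_force: 0.7
```

move_arm --series '[{"grip": 0, "xyz": [0, -0.5, 0], "angular": [0, 0, 0]}, {"grip": 0, "xyz": [0, -1, 0], "angular": [0, 0, 0]}]'

```text
time_s: 20.5
tcp_pos: [0.5385, -0.1801, 0.1066]
ee_rot: [[-0.0, -1.0, -0.0], [-1.0, 0.0, -0.0], [0.0, 0.0, -1.0]]
wrist_force: [-1.4, -0.3, -0.5]
gripper_width: 0.003
gripper_force: 0.7
```

move_arm --series '[{"grip": 0, "xyz": [0, -0.5, 0], "angular": [0, 0, 0]}, {"grip": 0, "xyz": [0, -1, 0], "angular": [0, 0, 0]}]'

```text
time_s: 20.7
tcp_pos: [0.5395, -0.18, 0.1065]
ee_rot: [[-0.0, -1.0, 0.0], [-1.0, 0.0, -0.0], [0.0, -0.0, -1.0]]
wrist_force: [-2.6, -1.2, -0.2]
gripper_width: 0.002
gripper_force: 0.7
```

move_arm --series '[{"grip": 0, "xyz": [0, -0.5, 0], "angular": [0, 0, 0]}, {"grip": 0, "xyz": [0, -1, 0], "angular": [0, 0, 0]}]'

```text
time_s: 20.9
tcp_pos: [0.5405, -0.18, 0.1066]
ee_rot: [[0.0, -1.0, 0.0], [-1.0, -0.0, -0.0], [0.0, -0.0, -1.0]]
wrist_force: [-1.2, -1.7, 0.3]
gripper_width: 0.006
gripper_force: 0.7
```

move_arm --series '[{"grip": 0, "xyz": [0, -0.5, 0], "angular": [0, 0, 0]}, {"grip": 0, "xyz": [0, -1, 0], "angular": [0, 0, 0]}]'

```text
time_s: 21.1
tcp_pos: [0.5415, -0.18, 0.1066]
ee_rot: [[-0.0, -1.0, 0.0], [-1.0, 0.0, -0.0], [0.0, -0.0, -1.0]]
wrist_force: [-1.6, -0.6, -0.9]
gripper_width: 0.007
gripper_force: 0.7
```

move_arm --series '[{"grip": 0, "xyz": [0, -0.5, 0], "angular": [0, 0, 0]}, {"grip": 0, "xyz": [0, -1, 0], "angular": [0, 0, 0]}]'

```text
time_s: 21.3
tcp_pos: [0.5425, -0.18, 0.1065]
ee_rot: [[0.0, -1.0, -0.0], [-1.0, -0.0, 0.0], [-0.0, 0.0, -1.0]]
wrist_force: [-1.6, -1.5, -1.1]
gripper_width: 0.004
gripper_force: 0.7
```

move_arm --series '[{"grip": 0, "xyz": [0, -0.5, 0], "angular": [0, 0, 0]}, {"grip": 0, "xyz": [0, -1, 0], "angular": [0, 0, 0]}]'

```text
time_s: 21.5
tcp_pos: [0.5427, -0.18, 0.1065]
ee_rot: [[-0.0, -1.0, -0.002], [-1.0, 0.0, 0.0], [-0.0, 0.002, -1.0]]
wrist_force: [-2.8, -0.4, 2.9]
gripper_width: 0.003
gripper_force: 2.0
```

move_arm --series '[{"grip": 0, "xyz": [0, -0.5, 0], "angular": [0, 0, 0]}, {"grip": 0, "xyz": [0, -1, 0], "angular": [0, 0, 0]}]'

```text
time_s: 21.7
tcp_pos: [0.5428, -0.18, 0.1065]
ee_rot: [[-0.0, -1.0, -0.004], [-1.0, 0.0, 0.0], [-0.0, 0.004, -1.0]]
wrist_force: [-6.0, 0.1, 4.4]
gripper_width: 0.007
gripper_force: 3.3
```

The door is against its stop. I'll retreat straight back, then up, and check.

move_arm --series '[{"grip": 0, "xyz": [0, -0.5, 0], "angular": [0, 0, 0]}, {"grip": 0, "xyz": [0, 2, 0], "angular": [0, 0, 0]}, {"grip": 0, "xyz": [0, 8, 0], "angular": [0, 0, 0]}, {"grip": 0, "xyz": [0, 20, 0], "angular": [0, 0, 0]}, {"grip": 0, "xyz": [0, 35, 0], "angular": [0, 0, 0]}, {"grip": 0, "xyz": [0, 50, -5], "angular": [0, 0, 0]}, {"grip": 0, "xyz": [0, 65, -20], "angular": [0, 0, 0]}, {"grip": 0, "xyz": [0, 75, -45], "angular": [0, 0, 0]}, {"grip": 0, "xyz": [0, 80, -75], "angular": [0, 0, 0]}, {"grip": 0, "xyz": [0, 80, -100], "angular": [0, 0, 0]}]'

```text
time_s: 22.7
tcp_pos: [0.4634, -0.1799, 0.2086]
ee_rot: [[-0.0, -1.0, 0.002], [-1.0, 0.0, -0.0], [0.0, -0.002, -1.0]]
wrist_force: [0.9, 0.1, 0.1]
gripper_width: 0.002
gripper_force: 0.0
```

move_arm --series '[{"grip": 0, "xyz": [-10, 0, -20], "angular": [0, 0, 0]}, {"grip": 0, "xyz": [-35, 0, -40], "angular": [0, 0, 0]}, {"grip": 0, "xyz": [-70, 0, -50], "angular": [0, 0, 0]}, {"grip": 0, "xyz": [-105, 0, -50], "angular": [0, 0, 0]}, {"grip": 0, "xyz": [-140, 0, -50], "angular": [0, 0, 0]}, {"grip": 0, "xyz": [-170, 0, -50], "angular": [0, 0, 0]}, {"grip": 0, "xyz": [-180, 0, -50], "angular": [0, 0, 0]}, {"grip": 0, "xyz": [-180, 0, -50], "angular": [0, 0, 0]}]'

```text
time_s: 23.5
tcp_pos: [0.4641, 0.0008, 0.2569]
ee_rot: [[0.002, -1.0, 0.001], [-1.0, -0.002, 0.0], [-0.0, -0.001, -1.0]]
wrist_force: [0.4, 0.2, 0.2]
gripper_width: 0.006
gripper_force: 0.0
```

```bash
python3 - <<'E'
from h import *
c=r.capture('side');b=c['img'][175:335,195:395,::-1]
cv2.imwrite('pics/c7.png',cv2.resize(b,None,fx=3.75,fy=3.75,interpolation=cv2.INTER_CUBIC))
s=r.sense();print(s['time_s'],s['tcp_pos'],s['wrist_force'])
p=np.load('p.npy')
for th in(0,.02,.05):
  x,y=np.array([-.116,.1])+.2*np.array([-np.sin(th),-np.cos(th)])+.01*np.array([-np.cos(th),np.sin(th)])
  for z in(.125,.003):
    P=[p[0]+x*np.cos(p[2])-y*np.sin(p[2]),p[1]+x*np.sin(p[2])+y*np.cos(p[2]),z]
    print(th,z,((proj(c,P)[0]-[195,175])*3.75).round())
E
```

```text
23.55 [4.64151592e-01 6.56852345e-05 2.56801874e-01] [ 0.0216153  -0.37634949  0.04412589]
0 0.125 [450. 326.]
0 0.003 [440. 426.]
0.02 0.125 [446. 329.]
0.02 0.003 [436. 428.]
0.05 0.125 [440. 333.]
0.05 0.003 [430. 432.]
```

View pics/c7.png

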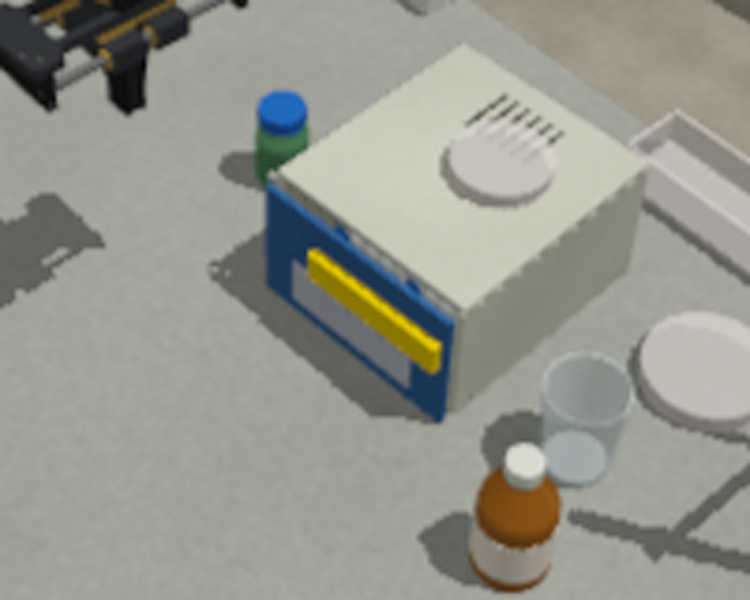

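The door's free edge is at about (453,322) top and (443,421) bottom, which matches fully shut. Everything else is where it was and the arm is clear, so I'll hand in.

```bash
python3 -c "
from station import r
print(r.finish_job())"
```

```text
the job is handed in; nothing more can be done
None
```

The tray is fully home and the door fully shut, both pushed gently to their stops (7 N at most in the readings). Nothing else in view moved, and I handed the job in at about 23.6 s.

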